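# Pump up the marinating canister

### The arm

A 6-joint arm with a two-finger parallel gripper is mounted at the origin on a cart in front of the work surface, level with it; the furniture and walls round the work are solid. World frame = base frame: x ahead of the robot, y to its left, z up, the work surface at z = 0. Lengths are in mm, angles in rad, forces in N, time in s.
With the tool pointing down it reaches from about 225 to 875 mm from the base axis. Payload 3.4 kg.
Tool frame: the origin (TCP) lies midway between the tips of the shut fingers; the grasp point (between the pads) lies pinch_z behind it (pinch_z is the distance from the TCP to the grasp point, in mm); z points along the fingers, y is the direction in which the jaws open and shut (so a half turn about z gives the same grasp; the last joint's range is limited). The gripper opens to 85 mm and grips with 20 to 120 N. Pads are 22 mm wide; open, the fingers measure 114 mm over their backs; the gripper's body (76 mm by 85 mm) begins 54 mm behind the grasp point. The pads swing forward as they close: fully open they stand 13 mm farther back than shut.
Start: joints at [1.177, 0.276, 1.505, -0, 1.361, -0.121], TCP at [154.939, 553.769, 197.328] pointing down, gripper open.
Joint ranges: [-2.89, 2.89], [-0.75, 2.08], [0.22, 2.7], [-1.18, 4.32], [0.11, 2.71], [-2.7, 2.7]. Speed limits (rad/s): [2.57, 2.57, 3.14, 3.14, 3.14, 3.14].

### API

Orientations are given as a unit quaternion [w, x, y, z].
In Python, from bench import * gives the robot as it stands. The module is installed in compiled form; this text tells all that it offers.
- The arm moves only by the tool jog_arm, never from a script. Its argument "plan" is text: rows parted by semicolons, each of 7 numbers parted by spaces: the turn, a rotation vector about the tool's x, y, z in degrees, then the shift along the tool's x, y, z in cm, then the gripper command: -1 is fully open, 1 is shut, values between are in proportion. In form: wx wy wz tx ty tz hand; .... A call has 1 to 12 rows; each row is the pose to reach, as a shift and turn from the pose measured when the call began, along the tool's axes at that moment; what a row does not reach only later rows make up. A row lasts 1/10 s, in which the tool goes at most 50 mm and 8.59 degrees, less where a joint would pass 70% of its speed; a pose out of reach is approached as far as the arm can. A call with a gripper value outside its range is refused whole. The fingers move at their own pace and stop on an object; "force" is the grip in N (left out, the last holds). Time passes only in rows, so rows that repeat a pose let the fingers close. It gives the time, the measured TCP pose, the force and the opening at its end, in the units of the state.
- get_state(): the state, without advancing time (a new reading comes with each control period).
- read_camera(name): name is "side" or "top" or "wrist"; returns the picture (400x640x3 uint8, red, green, blue); there is no depth.
- calibration(name): a dict with "intrinsics" (3x3 intrinsics, pixels), "dist" ([k1, k2, p1, p2, k3] as OpenCV has them; the pictures are not rectified), "rvec" (rotation vector, rad) and "tvec" (3), from world to camera coordinates, as OpenCV has them; the wrist camera has in their place "mount" (4x4, takes a point from camera to tool coordinates, whose origin is the TCP and whose axes are the flange's). Camera axes: x right, y down, z forward; pixel columns grow to the right and rows downward; lengths in mm; the calibration is good to about 2 mm. A picture is of the moment at which its call begins: read the wrist's pose just before it. calibration takes no time and is no camera call.
- job_done(): hands the job in, once; it reports no verdict.
Trained networks look in the newest picture that a camera, given by its name, has taken for a name from the list of things; names that differ only in an ending like _2 or _b are one class to them, and where a whole thing is asked for, a point or a joint stands for the part that bears it (a point fixed in the world has none). Each returns a list of dicts, best first, with "score" (0 to 1); they miss things now and then, are a little off and sometimes report something else, mostly with a low value. They report only what shows in the picture. A call takes as long as a camera call.
- spot_in(camera, name): "bbox" ([left, top, width, height] as shares, 0 to 1, of the picture: columns of its width, rows of its height, round what is visible of it).
- regions_of(camera, name): "mask" (400x640 bool, what is visible of it) and "bbox" ([left, top, width, height] as shares, 0 to 1, of the picture: columns of its width, rows of its height, round what is visible of it).
The state is a dict: "time": time; "qpos": joint angles; "joint_velocities": joint speeds; "tau": joint torques, N m; "tool_pos": TCP position; "eef_rot": TCP orientation; "ft_force": force on the tool from outside, world axes, zero at the start; "ft_torque": the same for the moment, N m; "grip_width": opening from 0.0 (shut) to 1.0 (fully open).
Only numpy, scipy, OpenCV 4.12 (cv2) and the standard library are available. Lean on these libraries where they do the work, as an engineer would, in place of code of your own. Each camera call takes 0.05 s, during which the arm holds its last target.

### The job

Pressurise the marinating canister: with the fingertips, press the black pump plunger on its lid down in full strokes, letting it spring back up each time, again and again until the red indicator pin has popped out fully, then leave the plunger up. Do not touch the pin, do not lift, tip or shove the canister, and leave the salt shaker, spice jar and tea glass in front with it where they stand.

Things in the scene. Friction and masses are not known exactly. Their poses are not given: they have to be found in the camera images.
- canister: loose round steel pot (116 mm across, 1.0 to 1.7 kg) with a clamped grey lid (126 mm across, its top 65 mm above the foot) and two steel clips on its +y and -y sides (135 mm over them). Origin: centre of the foot, on the worktop; z up. The plunger stands on its z axis; the pin lies 44 mm from that axis, towards the canister's own -x.
- plunger_top (a point): centre of the flat top of the plunger's round black knob (46 mm across; the flat is 36 mm across), 125 mm above the canister's foot when up, 105 mm when fully down, so always higher than the pin
- plunger (a joint): stroke of the pump plunger in m: 0 up (sprung), 0.020 pressed fully down against its stop. Presses straight down; takes about 6 N to start and 12 N (a little more if fast) fully down; springs up by itself in about 0.2 s when let go
- pin_rise (a joint): height of the indicator pin in m: 0 down, 0.024 fully out at its stop. It starts at 0. Every down-stroke raises it by about 0.22 of the stroke (some 4 mm for a full one); it stays put while the plunger comes back. Once it is out, more strokes do no harm
- pin_top (a point): centre of the pin's top, 71 mm above the canister's foot when down and 95 mm when fully out
- pin: the pin itself: upright, 12 mm across, red, with a green band at its foot that shows only when it is out; it stands in a steel ring on the lid. Origin on its axis, 3 mm below its top; not to be touched
- salt: loose glass salt shaker with a white cap, 42 mm across, 80 mm tall; origin at the centre of its foot; leave alone
- spice: loose glass spice jar with a red cap, 43 mm across, 96 mm tall; origin at the centre of its foot; leave alone
- glass: loose plain tulip tea glass, 58 mm across, 90 mm tall; origin at the centre of its foot; leave alone

How it is judged:
By the outcome, as a careful person would: the job done as asked, in the order asked, and still so for the second after the job is handed in, with the robot touching nothing.
It also fails if it takes over 48 s, if anything falls off the work surface, if the arm or the gripper's body presses on something with over 40 N, if the wrist force passes 120 N, or if a joint passes its speed limit or range.

## Working session

There is one attempt and no reset: what is moved stays moved. The work goes in short steps, Python scripts to look and compute and a tool call to move; the robot and the scene stay as the last step left them, time stands still between calls to the robot, and variables do not carry over. Pictures are saved under pics/ and viewed, and the job is handed in when it is done.

Besides the shell and the picture viewer there is one more tool, called as a command line: name --argument value ..., lists and objects as JSON in quotes. jog_arm: Moves the arm, as the interface text tells. Its arguments: {"type":"object","properties":{"plan":{"type":"string"},"force":{"type":"number"}},"required":["plan"]}

```bash
mkdir -p pics
cat > h.py <<'E'
from bench import *
import numpy as np, cv2
from scipy.spatial.transform import Rotation as R
def save(n,f):
    im=read_camera(n); cv2.imwrite('pics/'+f,im[:,:,::-1].copy()); return im
E
python3 - <<'E'
from h import *
s=get_state(); print(s)
for n in ['side','top']:
    save(n,n+'0.png'); c=calibration(n); print(n,c)
    for t in ['plunger','pin','canister','salt','spice','glass']:
        r=regions_of(n,t)
        for d in r[:2]:
            m=d['mask']; ys,xs=np.nonzero(m)
            print(t,round(d['score'],2),np.round(np.array(d['bbox'])*[640,400,640,400],1),xs.mean().round(1),ys.mean().round(1))
print(get_state()['time'])
E
```

```text
{'time': 0.0, 'qpos': array([ 1.17697536e+00,  2.76592957e-01,  1.50615211e+00,  2.02422782e-06,
        1.36068359e+00, -1.20973216e-01]), 'joint_velocities': array([ 1.77852430e-04, -2.18370620e-04,  4.05577516e-05, -5.71337080e-04,
       -2.30415345e-03,  1.03897711e-03]), 'tau': array([ 1.45660975e-03, -4.16768253e+01, -2.45806324e+01,  3.17537160e-04,
        1.07438728e-02,  6.58939143e-06]), 'tool_pos': array([154.70788078, 553.17915049, 196.43336494]), 'eef_rot': array([-2.34646888e-04,  1.36001245e-01,  9.90708241e-01, -8.87504752e-04]), 'ft_force': array([ 0.13215089, -0.17508902, -0.43668778]), 'ft_torque': array([ 0.03635027,  0.04728191, -0.04278526]), 'grip_width': 0.998924567002628}
side {'intrinsics': array([[473.03928296,   0.        , 321.47034577],
       [  0.        , 473.03928296, 206.18756005],
       [  0.        ,   0.        ,   1.        ]]), 'dist': array([-0.05661492,  0.        ,  0.        ,  0.        ,  0.        ]), 'rvec': array([-0.00520795, -2.63920991,  1.66480445]), 'tvec': array([ 499.71622069,   95.37142918, 1192.20176795])}
plunger 0.7 [315.
[... 252 characters left out ...]
  19.7  38.9] 320.1 214.0
top {'intrinsics': array([[496.82190459,   0.        , 321.86777342],
       [  0.        , 496.82190459, 202.70937401],
       [  0.        ,   0.        ,   1.        ]]), 'dist': array([-0.06809246,  0.        ,  0.        ,  0.        ,  0.        ]), 'rvec': array([ 2.20266978, -2.177315  ,  0.06830917]), 'tvec': array([ -34.00146666,  534.05618979, 1299.92629743])}
plunger 0.54 [436.5 203.5  21.8  21.7] 446.5 213.2
canister 0.57 [413.1 192.6  52.9  45.6] 439.7 214.3
salt 0.62 [293.3 187.9  13.5  17.7] 300.6 196.2
salt 0.44 [412.3 191.7  56.7  45.9] 439.7 214.3
spice 0.86 [222.8 190.7  22.2  14.3] 233.3 194.5
glass 0.91 [341.8 207.7  20.   18.2] 350.6 214.9
0.7
```

Run:
```python
import cv2,numpy as np
a=cv2.imread('pics/side0.png');b=cv2.imread('pics/top0.png')
A=cv2.resize(a[130:310,230:410],(600,600),interpolation=2);cv2.imwrite('pics/sc.png',A)
B=cv2.resize(b[130:280,200:500],(800,400),interpolation=2);cv2.imwrite('pics/tc.png',B)
```

```text
(no output)
```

View pics/side0.png

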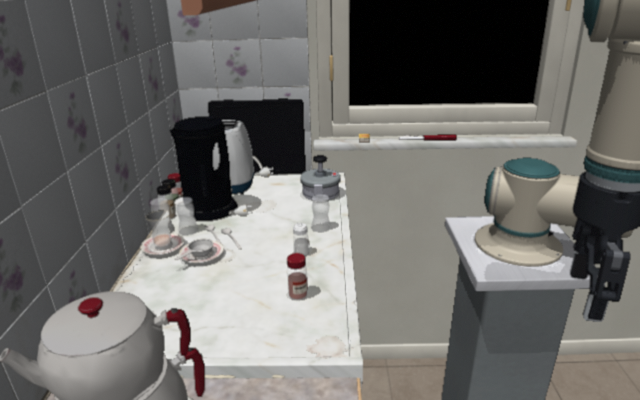

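View pics/top0.png

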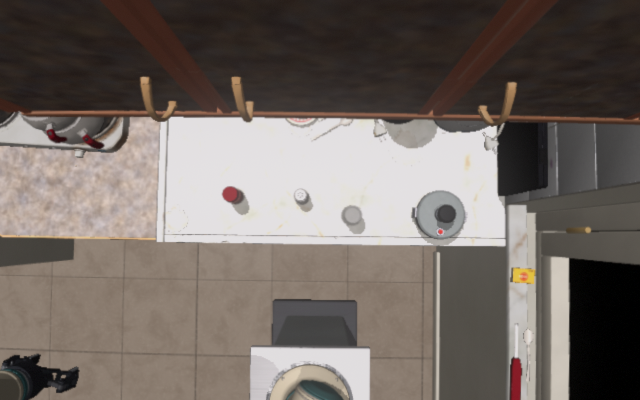

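```bash
ls pics
```

```text
sc.png
side0.png
tc.png
top0.png
```

View crops.

The side view shows the canister at about (320,180), with the glass (320,214), salt (300,239) and spice (297,276) in front of it. In the top view the canister is at (440,214), with its knob near (446,213) and the red pin near (440,232).

View pics/tc.png

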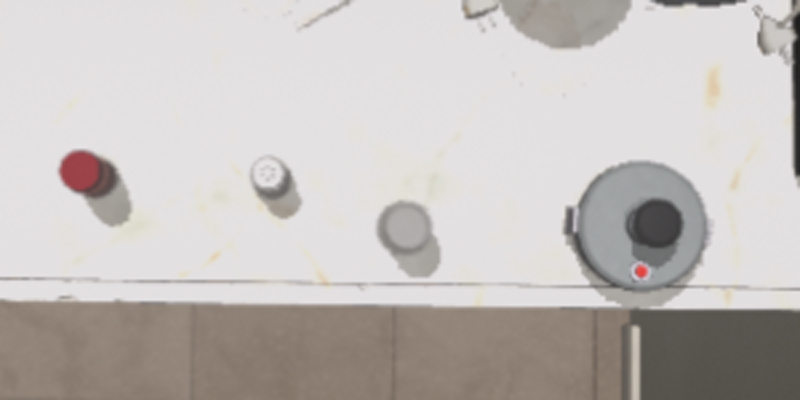

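View pics/sc.png

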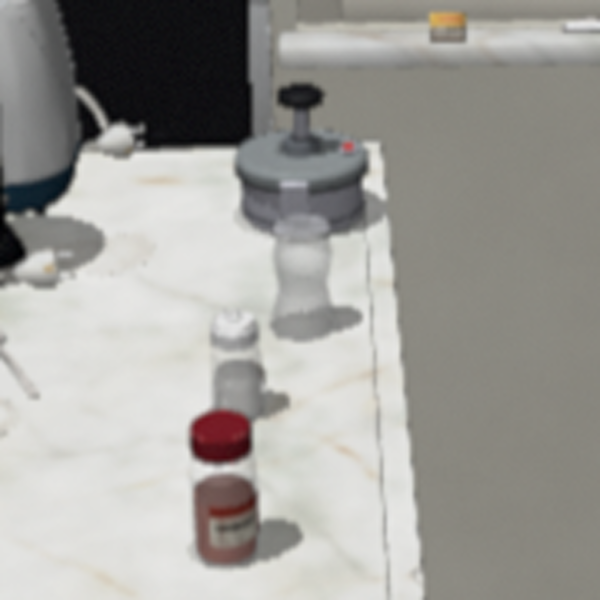

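```bash
cat >> h.py <<'E'
def ray(n,uv):
    c=calibration(n); p=cv2.undistortPoints(np.array([[uv]],float),c['intrinsics'],c['dist'])[0,0]
    Rm=cv2.Rodrigues(c['rvec'])[0]; o=-Rm.T@c['tvec']; d=Rm.T@np.array([p[0],p[1],1]); return o,d/np.linalg.norm(d)
def atz(n,uv,z):
    o,d=ray(n,uv); return o+d*(z-o[2])/d[2]
def tri(a,b):
    (o1,d1),(o2,d2)=a,b
    t=np.linalg.lstsq(np.c_[d1,-d2],o2-o1,rcond=None)[0]; p,q=o1+d1*t[0],o2+d2*t[1]; return (p+q)/2,np.linalg.norm(p-q)
E
python3 - <<'E'
from h import *
print('cams',ray('top',(320,200))[0],ray('side',(320,200))[0])
print('plunger top',atz('top',(446.5,213.2),125),'lid',atz('top',(440,214.5),65),'pin',atz('top',(440,232),71))
print(atz('side',(319.7,158),125))
print(tri(ray('top',(446.5,213.2)),ray('side',(319.7,158.5))))
print('spice',atz('side',(296.5,297),0),atz('top',(232,194),96))
print('salt',atz('side',(300.5,255),0),atz('top',(300.6,196),80))
print('glass',atz('side',(320,232),0),atz('top',(350.6,214.5),90))
E
```

```text
cams [ 452.75836696  -27.89603913 1330.56836145] [ 479.0316228 1039.017327   609.2033854]
plunger top [ 505.56751949 -332.0845247   125.        ] lid [ 504.68421475 -330.43653472   65.        ] pin [ 459.92833246 -328.91834107   71.        ]
[ 505.39300139 -314.57793377  125.        ]
(array([ 505.87902344, -334.27060651,  116.33427244]), np.float64(0.13605619680000214))
spice [551.48825463 211.68803777   0.        ] [548.67047363 196.88661807  96.        ]
salt [551.19401236  39.84101778   0.        ] [546.81933194  26.06040495  80.        ]
glass [ 5.04432518e+02 -7.70432637e+01  1.13686838e-13] [501.16620506 -99.95609629  90.        ]
```

Run:
```python
from h import *
s=get_state(); w,x,y,z=s['eef_rot']; M=R.from_quat([x,y,z,w]).as_matrix(); print(M.round(3))
print(M.T@(np.array([505,-331.5,190])-s['tool_pos'])/10, M.T@(np.array([330,110,225])-s['tool_pos'])/10)
```

```text
[[-0.963  0.269  0.   ]
 [ 0.269  0.963  0.   ]
 [-0.     0.    -1.   ]]
[-57.56167574 -75.82215101   0.7265624 ] [-28.81342252 -38.01951114  -2.76927163]
```

jog_arm --plan "0 0 0 -2.5 -3.3 -1 1; 0 0 0 -5 -6.6 -2 1; 0 0 0 -8 -10.5 -3 1; 0 0 0 -10.8 -14.2 -3 1; 0 0 0 -13.6 -18 -3 1; 0 0 0 -16.5 -21.7 -3 1; 0 0 0 -19.4 -25.5 -3 1; 0 0 0 -22.2 -29.2 -3 1; 0 0 0 -25 -33 -3 1; 0 0 0 -28 -36.8 -3 1; 0 0 0 -30.8 -40.5 -3 1; 0 0 0 -33.6 -44.2 -3 1" --force 40

```text
time: 1.9
tool_pos: [359.8, 35.7, 227.7]
eef_rot: [0.001, 0.136, 0.991, 0.0]
ft_force: [1.1, 0.3, 0.1]
grip_width: 0.004
```

```bash
cat > to.py <<'E'
from h import *
import sys
s=get_state(); w,x,y,z=s['eef_rot']; M=R.from_quat([x,y,z,w]).as_matrix()
t=np.array([float(v) for v in sys.argv[1:4]])
print('t',s['time'],s['tool_pos'].round(1),'F',s['ft_force'].round(1),'w',s['grip_width'],'q',s['qpos'].round(2))
print('shift cm',(M.T@(t-s['tool_pos'])/10).round(2),'tilt z',M[:,2].round(3),'y',M[:,1].round(3))
E
python3 to.py 505 -331.5 200
```

```text
t 1.9 [359.8  35.7 227.7] F [1.1 0.3 0.1] w 0.004442756865865863 q [-0.09 -0.08  1.84  0.    1.38 -1.39]
shift cm [-23.88 -31.45   2.79] tilt z [ 0.002  0.    -1.   ] y [0.27  0.963 0.001]
```

jog_arm --plan "0 0 0 -2.9 -3.8 0 1; 0 0 0 -5.8 -7.6 0 1; 0 0 0 -8.7 -11.4 0 1; 0 0 0 -11.6 -15.2 0 1; 0 0 0 -14.5 -19 0 1; 0 0 0 -17.4 -22.8 0 1; 0 0 0 -20.3 -26.6 0 1; 0 0 0 -22.5 -29.6 1 1; 0 0 0 -23.9 -31.4 2.8 1; 0 0 0 -23.9 -31.4 2.8 1; 0 0 0 -23.9 -31.4 2.8 1"

```text
time: 3.0
tool_pos: [504.8, -330.7, 199.2]
eef_rot: [-0.0, 0.137, 0.991, 0.001]
ft_force: [0.5, 0.9, 0.2]
grip_width: -0.002
```

```bash
python3 - <<'E'
from h import *
s=get_state(); im=save('wrist','w1.png'); t=save('top','t1.png'); sd=save('side','s1.png')
c=calibration('wrist'); print(c)
w,x,y,z=s['eef_rot']; M=R.from_quat([x,y,z,w]).as_matrix()
for n in ['plunger','pin']:
  for cam in ['wrist','side','top']:
    for d in regions_of(cam,n)[:2]:
        ys,xs=np.nonzero(d['mask']); print(n,cam,round(d['score'],2),np.round(np.array(d['bbox'])*[640,400,640,400],1),xs.mean().round(1),ys.mean().round(1))
a=sd[130:250,270:390];b=t[150:270,390:510]
cv2.imwrite('pics/c1.png',np.hstack([cv2.resize(v,(390,390),interpolation=2) for v in(a,b)])[:,:,::-1])
E
python3 to.py 505 -331.5 140
```

```text
{'intrinsics': array([[318.32435539,   0.        , 319.32072724],
       [  0.        , 318.32435539, 194.84874328],
       [  0.        ,   0.        ,   1.        ]]), 'dist': array([-0.05686601,  0.        ,  0.        ,  0.        ,  0.        ]), 'mount': array([[ 9.08826837e-04, -9.55974743e-01, -2.93447550e-01,
         7.46310169e+01],
       [ 9.99999431e-01,  7.04791000e-04,  8.01042382e-04,
         2.07654709e-01],
       [-5.58957093e-04, -2.93448111e-01,  9.55974839e-01,
        -1.76837281e+02],
       [ 0.00000000e+00,  0.00000000e+00,  0.00000000e+00,
         1.00000000e+00]])}
plunger wrist 0.63 [289.2 165.1  53.4  50.9] 316.9 190.4
plunger side 0.42 [312.5 157.7  15.2  14.6] 320.1 160.6
plunger top 0.58 [440.4 207.   16.4  18. ] 445.6 215.2
pin wrist 0.49 [303.  126.3  15.4   9.7] 308.6 133.0
t 3.45 [ 505.3 -330.7  200.6] F [-0.2 -0.2 -0.2] w 0.0005576813737832072 q [-0.7   0.32  1.44  0.    1.39 -1.99]
shift cm [ 0.03 -0.09  6.06] tilt z [ 0.002 -0.    -1.   ] y [0.269 0.963 0.   ]
```

View pics/w1.png

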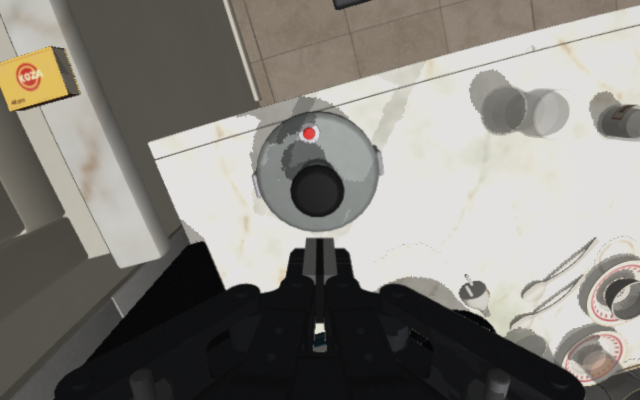

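View pics/c1.png

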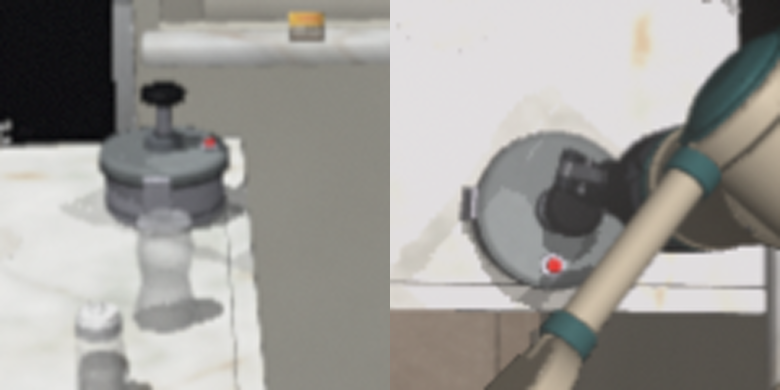

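Run:
```python
from h import *
P=np.array([[505.3,-330.7,200.6],[505,-331,125]])
for n in ['side','top']:
    c=calibration(n); print(n,cv2.projectPoints(P,c['rvec'],c['tvec'],c['intrinsics'],c['dist'])[0].reshape(-1,2))
# wrist rays
c=calibration('wrist'); s=get_state(); w,x,y,z=s['eef_rot']; M=R.from_quat([x,y,z,w]).as_matrix()
def wz(uv,h):
    p=cv2.undistortPoints(np.array([[uv]],float),c['intrinsics'],c['dist'])[0,0]
    d=M@c['mount'][:3,:3]@np.array([p[0],p[1],1]); o=M@c['mount'][:3,3]+s['tool_pos']; return o+d*(h-o[2])/d[2]
print('knob',wz((317,190),125),'pin',wz((309,133),71),'lid',wz((318,171),65),'o',wz((317,190),125))
```

```text
side [[319.2578995  132.28606021]
 [319.89225423 156.18025979]]
top [[454.1586928  211.95405958]
 [446.0599736  213.4276973 ]]
knob [ 503.83960959 -331.79388391  125.        ] pin [ 462.50789842 -328.44040929   71.        ] lid [ 501.80737601 -330.56012547   65.        ] o [ 503.83960959 -331.79388391  125.        ]
```

View pics/s1.png

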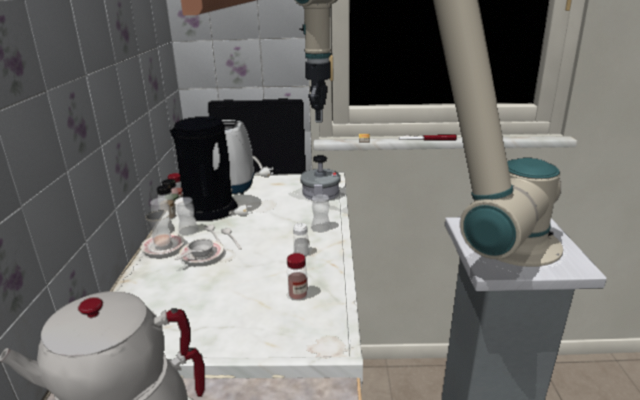

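Run:
```python
from h import *
c=calibration('wrist');T=np.linalg.inv(c['mount'])
P=np.array([[0,0,z,1.] for z in(0,-13,-30)])@T.T
print(cv2.projectPoints(P[:,:3].copy(),np.zeros(3),np.zeros(3),c['intrinsics'],c['dist'])[0].reshape(-1,2))
a=cv2.imread('pics/s1.png')[80:200,270:370];w=cv2.imread('pics/w1.png')[200:360,240:400]
cv2.imwrite('pics/c2.png',np.hstack([cv2.resize(a,(400,480),interpolation=0),cv2.resize(w,(400,480),interpolation=0)]))
```

```text
[[318.69717021 227.25810529]
 [318.66696009 236.29677635]
 [318.62064348 250.18226868]]
```

View pics/c2.png

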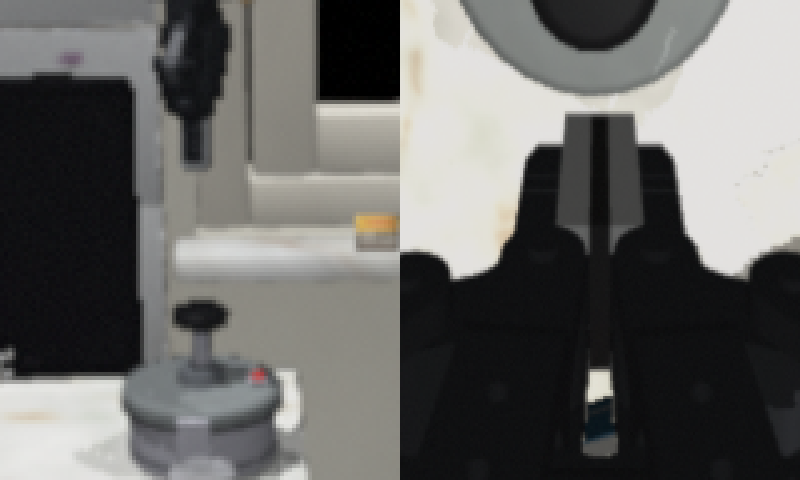

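The side view puts the fingertips at about row 122. The reported TCP predicts row 132, so the real tips may sit about 30 mm behind it. Knob position agrees in all views, at about (504.5, -331.5). I'll descend in small steps and watch the force.

jog_arm --plan "0 0 0 0 -0.1 3 1; 0 0 0 0 -0.1 6 1; 0 0 0 0 -0.1 6.8 1; 0 0 0 0 -0.1 6.8 1; 0 0 0 0 -0.1 6.8 1"

```text
time: 3.95
tool_pos: [506.0, -332.2, 133.7]
eef_rot: [0.002, 0.136, 0.991, -0.001]
ft_force: [-0.1, -0.2, 0.3]
grip_width: -0.002
```

```bash
python3 - <<'E'
from h import *
sd=save('side','s2.png'); w=save('wrist','w2.png')
cv2.imwrite('pics/c3.png',np.hstack([cv2.resize(sd[100:200,270:370],(400,400),interpolation=0),cv2.resize(w[100:300,220:420],(400,400),interpolation=0)])[:,:,::-1])
E
python3 to.py 504.5 -331.5 120
```

```text
t 4.05 [ 506.2 -332.5  134.3] F [0.3 0.2 0.5] w 0.0027876903787151927 q [-0.7   0.36  1.54  0.    1.24 -2.  ]
shift cm [0.2  0.05 1.42] tilt z [ 0.005 -0.002 -1.   ] y [ 0.269  0.963 -0.001]
```

View pics/c3.png

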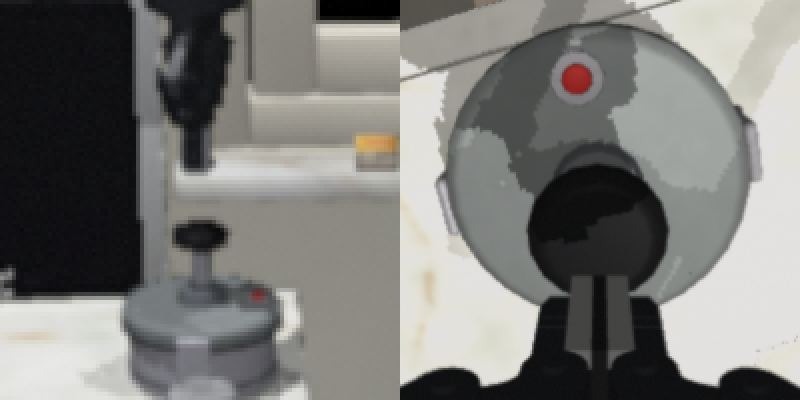

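The side view shows the tip about 14 px (some 43 mm) above the knob, though the TCP reads only 9 mm above it. That confirms the tips are about 33 mm behind the reported TCP. I expect contact at a reading near 92.

jog_arm --plan "0 0 0 0.2 0 1.5 1; 0 0 0 0.2 0 3 1; 0 0 0 0.2 0 3.2 1; 0 0 0 0.2 0 3.2 1"

```text
time: 4.45
tool_pos: [504.8, -332.2, 102.9]
eef_rot: [0.003, 0.136, 0.991, -0.001]
ft_force: [-0.0, -0.0, 0.3]
grip_width: 0.001
```

```bash
python3 - <<'E'
from h import *
sd=save('side','s3.png'); w=save('wrist','w3.png')
cv2.imwrite('pics/c4.png',np.hstack([cv2.resize(sd[100:200,270:370],(400,400),interpolation=0),cv2.resize(w[100:300,220:420],(400,400),interpolation=0)])[:,:,::-1])
E
python3 to.py 504 -331.5 90
```

```text
t 4.55 [ 505.2 -332.6  103.5] F [ 0.2  0.3 -0.3] w 0.00010863352790956776 q [-0.7   0.38  1.59  0.    1.16 -2.  ]
shift cm [0.16 0.08 1.35] tilt z [ 0.007 -0.004 -1.   ] y [ 0.269  0.963 -0.002]
```

View pics/c4.png

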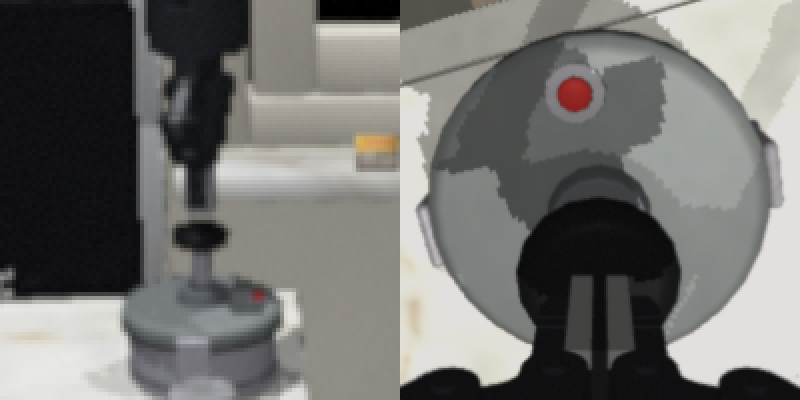

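jog_arm --plan "0 0 0 0.1 0.1 0.8 1; 0 0 0 0.1 0.1 1.3 1; 0 0 0 0.1 0.1 1.5 1; 0 0 0 0.1 0.1 1.5 1"

```text
time: 4.95
tool_pos: [504.8, -331.5, 88.9]
eef_rot: [0.004, 0.136, 0.991, -0.002]
ft_force: [-0.9, 0.7, 5.5]
grip_width: -0.001
```

```bash
python3 - <<'E'
from h import *
sd=save('side','s4.png'); w=save('wrist','w4.png')
cv2.imwrite('pics/c5.png',np.hstack([cv2.resize(sd[100:200,270:370],(400,400),interpolation=0),cv2.resize(w[100:300,220:420],(400,400),interpolation=0)])[:,:,::-1])
E
python3 to.py 504 -331.5 70
```

```text
t 5.05 [ 504.8 -331.5   89.1] F [-0.3  1.3  5.6] w 0.00302864189451384 q [-0.7   0.39  1.61  0.    1.13 -2.  ]
shift cm [ 0.09 -0.02  1.91] tilt z [ 0.007 -0.004 -1.   ] y [ 0.269  0.963 -0.002]
```

View pics/c5.png

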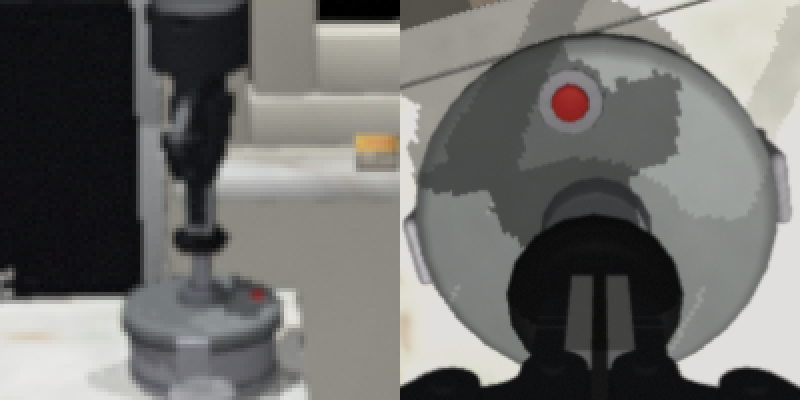

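Contact: 5.6 N at a reading of 89, with the fingertips on the knob in the picture. Next is a test stroke.

jog_arm --plan "0 0 0 0 0 0.6 1; 0 0 0 0 0 1.2 1; 0 0 0 0 0 1.7 1; 0 0 0 0 0 1.8 1; 0 0 0 0 0 1.8 1"

```text
time: 5.55
tool_pos: [504.9, -331.5, 72.6]
eef_rot: [0.004, 0.136, 0.991, -0.002]
ft_force: [-2.6, 1.5, 10.3]
grip_width: 0.004
```

jog_arm --plan "0 0 0 0 0 0.2 1; 0 0 0 0 0 0.3 1; 0 0 0 0 0 0.3 1"

```text
time: 5.85
tool_pos: [504.9, -331.6, 71.4]
eef_rot: [0.004, 0.136, 0.991, -0.002]
ft_force: [-2.9, 2.5, 10.6]
grip_width: 0.003
```

```bash
python3 to.py 504 -331.5 92
```

```text
t 5.85 [ 504.9 -331.6   71.4] F [-2.9  2.5 10.6] w 0.0030492409156114768 q [-0.7   0.41  1.64  0.    1.09 -2.  ]
shift cm [ 0.07 -0.02 -2.06] tilt z [ 0.008 -0.005 -1.   ] y [ 0.269  0.963 -0.003]
```

jog_arm --plan "0 0 0 0.1 0 0.3 1; 0 0 0 0.1 0 0.4 1; 0 0 0 0.1 0 0.4 1"

```text
time: 6.15
tool_pos: [505.0, -331.6, 71.0]
eef_rot: [0.006, 0.136, 0.991, -0.003]
ft_force: [-2.5, 3.2, 17.8]
grip_width: 0.001
```

```bash
python3 to.py 504 -331.5 95
```

```text
t 6.15 [ 505.  -331.6   71. ] F [-2.5  3.2 17.8] w 0.001023938951436038 q [-0.7   0.4   1.64  0.    1.08 -2.  ]
shift cm [ 0.07 -0.02 -2.4 ] tilt z [ 0.011 -0.007 -1.   ] y [ 0.269  0.963 -0.004]
```

jog_arm --plan "0 0 0 0 0 -1.3 1; -0.2 0.7 0 0.1 0 -2.6 1; -0.2 0.7 0 0.1 0 -2.6 1; -0.2 0.7 0 0.1 0 -2.6 1"

```text
time: 6.55
tool_pos: [503.6, -331.0, 96.5]
eef_rot: [0.0, 0.136, 0.991, -0.0]
ft_force: [-0.4, -0.4, -0.8]
grip_width: 0.003
```

```bash
python3 - <<'E'
from h import *
sd=save('side','s6.png'); w=save('wrist','w6.png')
cv2.imwrite('pics/c6.png',np.hstack([cv2.resize(sd[100:200,270:370],(400,400),interpolation=0),cv2.resize(w[100:300,220:420],(400,400),interpolation=0)])[:,:,::-1])
E
python3 to.py 504.5 -331.5 71
```

```text
t 6.65 [ 503.  -330.6   95.7] F [ 0.   0.3 -0.1] w -0.005166088770373585 q [-0.7   0.39  1.6  -0.    1.16 -2.  ]
shift cm [-0.17 -0.05  2.47] tilt z [-0.001  0.001 -1.   ] y [0.269 0.963 0.001]
```

View pics/c6.png

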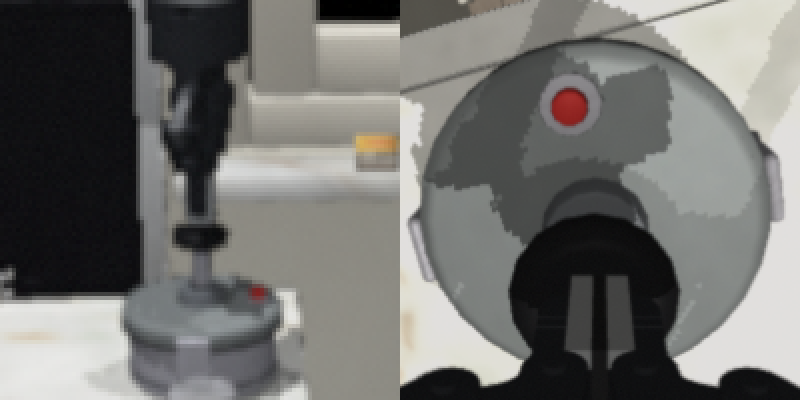

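The pin has risen slightly and the canister hasn't shifted. I'll carry on with full strokes.

jog_arm --plan "0 0 0 -0.1 0 0.9 1; 0 0 0 -0.1 0 1.7 1; 0 0 0 -0.1 0 2.4 1; 0 0 0 -0.1 0 2.8 1; 0 0 0 -0.1 0 2.8 1; 0 0 0 -0.1 0 2.8 1"

```text
time: 7.25
tool_pos: [504.3, -331.4, 70.9]
eef_rot: [0.0, 0.136, 0.991, -0.001]
ft_force: [-4.9, 2.1, 22.5]
grip_width: 0.0
```

jog_arm --plan "0 0 0 0 0 -1.3 1; 0 0 0 0 0 -2.5 1; 0 0 0 0 0 -2.5 1; 0 0 0 0 0 -2.5 1; 0 0 0 0 0 -1.6 1; 0 0 0 0 0 -0.9 1; 0 0 0 0 0 -0.2 1; 0 0 0 0 0 0.3 1; 0 0 0 0 0 0.3 1; 0 0 0 0 0 0.3 1"

```text
time: 8.25
tool_pos: [504.7, -331.7, 70.9]
eef_rot: [0.001, 0.136, 0.991, -0.001]
ft_force: [-3.8, 4.2, 23.6]
grip_width: 0.001
```

```bash
python3 to.py 504.5 -331.5 71
```

```text
t 8.25 [ 504.7 -331.7   70.9] F [-3.8  4.2 23.6] w 0.001417924637588061 q [-0.7   0.41  1.63 -0.    1.1  -1.99]
shift cm [ 0.02  0.01 -0.01] tilt z [ 0.002 -0.003 -1.   ] y [ 0.269  0.963 -0.002]
```

Strokes 2 and 3 bottomed at a reading of 70.9 (about 23 N). I'll repeat.

jog_arm --plan "0 0 0 0 0 -1.3 1; 0 0 0 0 0 -2.5 1; 0 0 0 0 0 -2.5 1; 0 0 0 0 0 -2.5 1; 0 0 0 0 0 -1.6 1; 0 0 0 0 0 -0.9 1; 0 0 0 0 0 -0.2 1; 0 0 0 0 0 0.3 1; 0 0 0 0 0 0.3 1; 0 0 0 0 0 0.3 1"

```text
time: 9.25
tool_pos: [505.0, -331.9, 70.9]
eef_rot: [0.002, 0.135, 0.991, -0.002]
ft_force: [-4.3, 3.8, 23.0]
grip_width: -0.002
```

jog_arm --plan "0 0 0 0 0 -1.3 1; 0 0 0 0 0 -2.5 1; 0 0 0 0 0 -2.5 1; 0 0 0 0 0 -2.5 1; 0 0 0 0 0 -1.6 1; 0 0 0 0 0 -0.9 1; 0 0 0 0 0 -0.2 1; 0 0 0 0 0 0.3 1; 0 0 0 0 0 0.3 1; 0 0 0 0 0 0.3 1"

```text
time: 10.25
tool_pos: [505.2, -332.0, 70.9]
eef_rot: [0.003, 0.135, 0.991, -0.002]
ft_force: [-4.7, 4.3, 24.2]
grip_width: 0.004
```

jog_arm --plan "0 0 0 0 0 -1.3 1; 0 0.3 0 0 0 -2.5 1; 0 0.3 0 0 0 -2.5 1; 0 0.3 0 0 0 -2.5 1"

```text
time: 10.65
tool_pos: [504.3, -331.3, 94.2]
eef_rot: [-0.001, 0.135, 0.991, -0.001]
ft_force: [-0.0, -0.2, -0.4]
grip_width: 0.006
```

```bash
python3 - <<'E'
from h import *
sd=save('side','s7.png'); w=save('wrist','w7.png')
cv2.imwrite('pics/c7.png',np.hstack([cv2.resize(sd[100:200,270:370],(400,400),interpolation=0),cv2.resize(w[100:300,220:420],(400,400),interpolation=0)])[:,:,::-1])
E
python3 to.py 504.5 -331.5 71
```

```text
t 10.75 [ 504.1 -331.1   93.9] F [-0.3 -1.  -0.5] w 0.00013470424797608566 q [-0.69  0.39  1.6  -0.    1.15 -1.99]
shift cm [-0.06 -0.03  2.29] tilt z [-0.003 -0.002 -1.   ] y [ 0.268  0.963 -0.002]
```

View pics/c7.png

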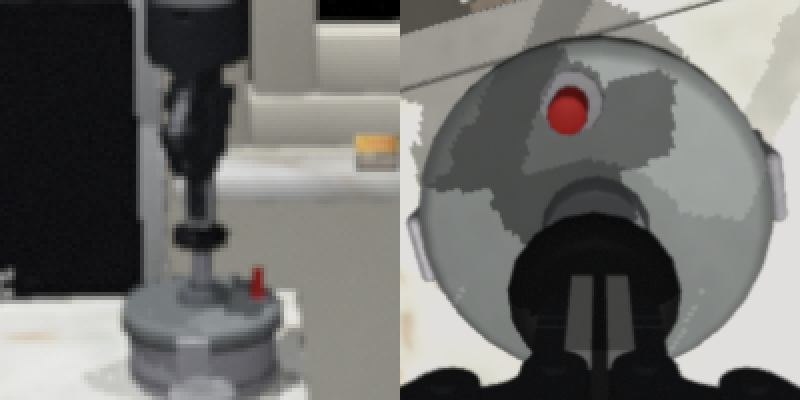

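After five strokes the pin is well up in the side view, with its top near (334,167). The canister hasn't moved. I'll add three more strokes for margin.

jog_arm --plan "0 0 0 0 0 0.8 1; 0 0 0 0 0 1.6 1; 0 0 0 0 0 2.2 1; 0 0 0 0 0 2.6 1; 0 0 0 0 0 2.6 1; 0 0 0 0 0 2.6 1"

```text
time: 11.35
tool_pos: [504.9, -331.8, 70.9]
eef_rot: [0.0, 0.135, 0.991, -0.002]
ft_force: [-2.4, 1.7, 20.4]
grip_width: 0.002
```

jog_arm --plan "0 0 0 0 0 -1.3 1; 0 0 0 0 0 -2.5 1; 0 0 0 0 0 -2.5 1; 0 0 0 0 0 -2.5 1; 0 0 0 0 0 -1.6 1; 0 0 0 0 0 -0.9 1; 0 0 0 0 0 -0.2 1; 0 0 0 0 0 0.3 1; 0 0 0 0 0 0.3 1; 0 0 0 0 0 0.3 1"

```text
time: 12.35
tool_pos: [505.3, -332.0, 70.9]
eef_rot: [0.001, 0.135, 0.991, -0.002]
ft_force: [-4.1, 3.3, 23.2]
grip_width: -0.003
```

jog_arm --plan "0 0 0 0 0 -1.3 1; 0 0 0 0 0 -2.5 1; 0 0 0 0 0 -2.5 1; 0 0 0 0 0 -2.5 1; 0 0 0 0 0 -1.6 1; 0 0 0 0 0 -0.9 1; 0 0 0 0 0 -0.2 1; 0 0 0 0 0 0.3 1; 0 0 0 0 0 0.3 1; 0 0 0 0 0 0.3 1"

```text
time: 13.35
tool_pos: [505.6, -332.1, 70.9]
eef_rot: [0.002, 0.135, 0.991, -0.003]
ft_force: [-3.8, 4.1, 24.9]
grip_width: -0.002
```

jog_arm --plan "0 0 0 0 0 -1.3 1; 0 0 0 0 0 -2.5 1; 0 0 0 0 0 -4 1; 0 0 0 0 0 -6 1; 0 0 0 0 0 -9 1; 0 0 0 0 0 -12 1; 0 0 0 0 0 -15 1; 0 0 0 0 0 -15 1"

```text
time: 14.15
tool_pos: [506.8, -332.6, 223.8]
eef_rot: [0.005, 0.135, 0.991, -0.005]
ft_force: [0.2, -0.7, -0.2]
grip_width: -0.0
```

```bash
python3 - <<'E'
from h import *
sd=save('side','s8.png'); w=save('wrist','w8.png')
cv2.imwrite('pics/c8.png',np.hstack([cv2.resize(sd[100:250,250:400],(400,400),interpolation=0),cv2.resize(w[50:250,220:420],(400,400),interpolation=0)])[:,:,::-1])
for t in ['plunger_top','canister','salt','spice','glass']:
    for d in regions_of('side',t)[:1]:
        ys,xs=np.nonzero(d['mask']); print(t,xs.mean().round(1),ys.mean().round(1),np.round(np.array(d['bbox'])*[640,400,640,400],1))
E
python3 to.py 504.5 -331.5 71
```

```text
plunger_top 320.2 160.8 [310.6 155.5  19.   16.7]
canister 320.3 180.8 [301.1 152.6  41.5  50.2]
salt 300.9 239.4 [294.  221.2  15.2  34. ]
spice 296.6 276.5 [284.  255.1  23.5  43.6]
glass 320.2 214.3 [308.9 193.7  23.4  42. ]
t 14.5 [ 504.4 -330.6  219.1] F [ 0.1  0.2 -0.3] w 0.001158184412773734 q [-0.69  0.31  1.41 -0.    1.42 -1.99]
shift cm [-0.   -0.02 14.81] tilt z [ 0.001 -0.004 -1.   ] y [ 0.268  0.963 -0.004]
```

View pics/c8.png

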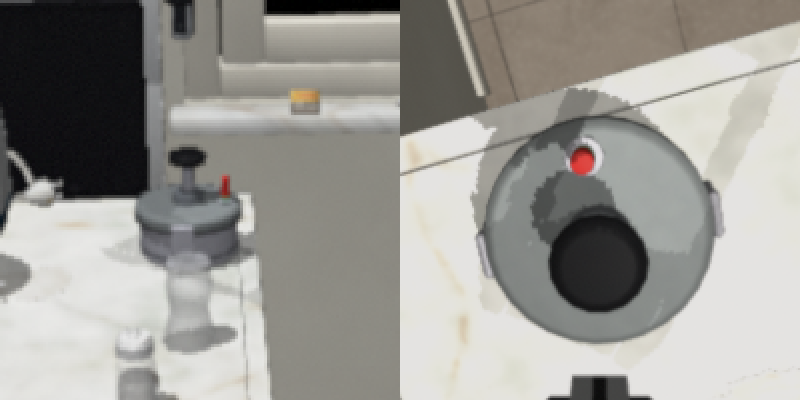

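Run:
```python
from h import *
c=calibration('side')
print(cv2.projectPoints(np.array([[460.5,-330,71.],[460.5,-330,89],[460.5,-330,95]]),c['rvec'],c['tvec'],c['intrinsics'],c['dist'])[0].reshape(-1,2))
for f in ['s6','s7','s8']:
    a=cv2.imread(f'pics/{f}.png')[:,:,::-1].astype(int)[160:180,328:342]
    m=(a[...,0]>a[...,1]+40); print(f,np.unique(np.nonzero(m)[0])+160)
    g=(a[...,1]>a[...,0]+10)&(a[...,1]>a[...,2]+10); print(' green',np.argwhere(g)+[160,328])
    print((a[:,6]).tolist())
```

```text
[[334.59756982 172.54752528]
 [334.55114802 167.10877273]
 [334.53552237 165.28337499]]
s6 [172 173 174]
 green []
[[140, 139, 131], [141, 140, 132], [141, 140, 132], [141, 140, 131], [141, 139, 131], [141, 139, 131], [141, 140, 131], [142, 140, 131], [141, 140, 132], [138, 137, 129], [122, 119, 113], [104, 72, 70], [121, 33, 33], [126, 34, 33], [118, 60, 62], [103, 81, 84], [85, 84, 87], [81, 85, 87], [90, 94, 96], [110, 115, 116]]
s7 [167 168 169 170 171 172 173 174]
 green []
[[141, 139, 131], [141, 140, 132], [140, 139, 131], [142, 140, 132], [142, 141, 132], [140, 137, 128], [134, 114, 107], [126, 60, 56], [124, 29, 26], [121, 28, 27], [118, 27, 26], [119, 26, 24], [121, 27, 25], [121, 34, 33], [115, 60, 63], [101, 83, 87], [85, 85, 88], [83, 88, 89], [94, 99, 100], [115, 119, 122]]
s8 [165 166 167 168 169 170 171 172]
 green [[174 333]
 [174 334]
 [174 335]]
[[140, 139, 131], [141, 139, 132], [140, 139, 131], [141, 140, 131], [145, 137, 129], [166, 116, 109], [182, 67, 63], [161, 35, 33], [140, 32, 30], [135, 30, 29], [134, 30, 28], [134, 29, 28], [130, 36, 27], [117, 77, 56], [105, 121, 102], [117, 132, 127], [115, 122, 123], [134, 140, 143], [141, 147, 149], [136, 142, 144]]
```

```bash
python3 -c "
from bench import *
print(job_done())"
```

```text
the job is handed in; nothing more can be done
None
```

I pumped the canister's plunger with eight full down-strokes, using the shut fingertips, and the red pin is fully out. Then I lifted the arm about 95 mm clear of the knob and handed the job in at about 14.5 s.

- **Strokes:** Each one bottomed at the same height, with 18–25 N on the wrist. The plunger was let go completely after each stroke.
- **Pin:** In the last side view its top is at about row 165, where 95 mm predicts 165.3. The green band shows at its foot, and it had not shown after five strokes.
- **Plunger and surroundings:** The plunger is up. The canister, salt, spice and glass are within about 1 px of where they started, and wrist force reads about 0.

**Disagreement:** The fingertips sit about 33 mm behind the TCP position the robot reports. I saw it in the side view before contact and confirmed it when I touched the knob at a reading of about 90 instead of 125. I found the knob by force, so it did not affect the result.

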